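# Pack the order tote and tag it

## Task

Pack the order into the black tote: first stand all the tall goods (the blue spray cans and the steel spindle) upright and steady in its back row, beyond the yellow rib, and only then stand the short jars upright in its front row, nearest the robot. When everything is in, hang the yellow order tag by its eye on the red peg and let go of it. Never knock over a tall piece, and leave the carton, the bearing and the screwdriver where they are; how many cans and jars there are varies, and a jar that gets knocked out of place must be put right.

Things in the scene. Friction and masses are not known exactly. Their poses are not given: they have to be found in the camera images.
- tote: Fixed black open tray, 210 mm (x) by 290 mm (y), walls 25 mm high and 5 mm thick, floor top 5 mm above the table. Origin: centre of its underside. Its +x axis points away from the robot, to the back row; a yellow rib along y at x = 0, 6 mm thick, its top 17 mm above the table, parts the back row (x 0.003 to 0.100) from the front row (x -0.100 to -0.003). Each row holds three pieces side by side (y about -0.09, 0, 0.09).
- can1: Tall upright spray can, blue with a red cap: 56 mm diameter up to 128 mm high, then a 38 mm cap, 155 mm high in all, 0.2 to 0.4 kg. Origin: centre of its underside, z up. May be absent.
- can2: Tall upright spray can, blue with a red cap: 56 mm diameter up to 128 mm high, then a 38 mm cap, 155 mm high in all, 0.2 to 0.4 kg. Origin: centre of its underside, z up. May be absent.
- spindle: Tall upright steel spindle on a narrow foot: foot 42 mm diameter and 12 mm high, shaft 26 mm diameter, brass gear 50 mm diameter from 55 to 73 mm high, 150 mm high in all, about 0.45 kg; it topples at about 15 degrees. Origin: centre of the foot's underside, z up. Always present.
- jar1: Short white grease jar with a green band and black lid, 58 mm diameter over its whole height of 66 mm, 0.2 to 0.35 kg. Origin: centre of its underside, z up. May be absent.
- jar2: Short white grease jar with a green band and black lid, 58 mm diameter over its whole height of 66 mm, 0.2 to 0.35 kg. Origin: centre of its underside, z up. May be absent.
- jar3: Short white grease jar with a green band and black lid, 58 mm diameter over its whole height of 66 mm, 0.2 to 0.35 kg. Origin: centre of its underside, z up. May be absent.
- tag: Yellow order tag, a stiff plate 8 mm thick (x), 60 mm wide (y) and 136 mm tall (z), 0.12 kg. Origin: centre of its lower edge. It starts upright with its lower 35 mm in the slot of a wooden holder (fixed, 70 by 100 mm, 45 mm high; slot 12 mm wide, its floor 10 mm above the table). The top 32 mm is a bare steel tab 32 mm wide, to be gripped across the 8 mm thickness.
- tag_eye (a point): Centre of the tag's eye, 75 mm above its lower edge: an opening 34 mm by 34 mm (upper corners bevelled) right through the 8 mm plate, with 12 mm of plate and then the tab above it.
- stand: Fixed steel stand for the order tag: base 80 by 80 by 10 mm, round post 14 mm diameter up to 171 mm high. Origin: centre of the underside. From the top of the post a red peg points along the stand's -x (towards the robot), 10 mm diameter, 75 mm long, rising 11.5 degrees to its tip; nothing stands above the peg. A tag hung on it may slide down the peg to the post.
- peg_root (a point): Where the peg's axis meets the post, 170 mm above the table.
- peg_tip (a point): The free end of the peg's axis, 185 mm above the table.
- carton: Bystander: cardboard carton 90 by 120 by 70 mm, origin centre of its underside. Leave alone.
- bearing: Bystander: steel bearing ring, 64 mm diameter, 18 mm high, origin centre of its underside. Leave alone.
- driver: Bystander: screwdriver 190 mm long, red handle, lying on the table; origin at its middle. Leave alone.
There are look-alikes about, which are no part of the job. Leave any turquoise look-alike of the jar2 alone.

How it is judged:
By the outcome, as a careful person would: the job done as asked, in the order asked, and still so for the second after the job is handed in, with the robot touching nothing.
Of can1, can2, jar1, jar2, jar3 only 4 to 5 are there at a start; the rules pass over those that are not, and their reading is None.
At some moment in a run one of jar1, jar2, jar3 may be knocked a few centimetres aside while the robot is not near it.
It also fails if it takes over 208 s, if anything falls off the work surface, if the arm or the gripper's body presses on something with over 40 N, if the wrist force passes 120 N, or if a joint passes its speed limit or range.

## Robot

A 6-joint arm with a two-finger parallel gripper is mounted at the origin on the work surface. World frame = base frame: x ahead of the robot, y to its left, z up, the work surface at z = 0. Lengths are in m, angles in rad, forces in N, time in s.
With the tool pointing down it reaches from about 0.35 to 0.975 m from the base axis. Payload 7.1 kg.
Tool frame: the origin (TCP) lies midway between the tips of the shut fingers; the grasp point (between the pads) lies 19 mm behind it; z points along the fingers, y is the line along which they close (so a half turn about z gives the same grasp; the last joint's range is limited). The gripper opens to 88 mm and grips with 3 to 60 N. Pads are 20 mm wide; open, the fingers measure 115 mm over their backs; the gripper's body (75 mm by 178 mm) begins 61 mm behind the grasp point.
Start: joints at [-1.284, 0.423, 1.63, -0, 1.089, -0.019], TCP at [0.188, -0.596, 0.223] pointing down, gripper open.
Joint ranges: [-3, 3], [-0.9, 2.11], [0.09, 2.58], [-1.31, 4.45], [0.11, 2.69], [-2.54, 2.54]. Speed limits (rad/s): [2.39, 2.39, 3.01, 3.14, 3.14, 3.14].

## Interface

Orientations are given as a unit quaternion [w, x, y, z].
In Python, from station import move_pose, movel, movej, command_gripper, wait, inverse_kinematics, read_camera, camera_info, MotionError, job_done, get_time, get_joint_pos, get_qvel, get_effort, get_tcp_pos, get_ee_rot, get_ft_force, get_ft_torque, get_grip_width, get_finger_force gives the robot as it stands. Calls block until the motion is done:
- move_pose(position, orientation): joint-space move of the TCP to a pose.
- movel(position, frame=None, v=0.15, until_force=None): straight line of the TCP; frame=None keeps the orientation; v is the mean speed in m/s. With until_force (N) it stops when the force on the tool has changed by that much, and returns True; else False.
- movej(angles): joint-space move.
- command_gripper(opening): opening from 0.0 (shut) to 1.0 (fully open); the grip force is fixed at half the most; returns when the fingers have stopped.
- wait(seconds).
- inverse_kinematics(position, orientation): joint angles nearest the present ones, or None.
- read_camera(name): name is "side" or "top" or "wrist"; returns the picture (420x560x3 uint8, red, green, blue); there is no depth.
- camera_info(name): a dict with "intrinsics" (3x3 intrinsics, pixels), "T" (4x4, takes a point from camera to world coordinates); the wrist camera has in their place "tool_from_camera" (4x4, takes a point from camera to tool coordinates, whose origin is the TCP and whose axes are the flange's). Camera axes: x right, y up, looking along -z (the intrinsics and any distortion apply to the point x, -y, -z); pixel columns grow to the right and rows downward; lengths in m; the calibration is good to about 2 mm. A picture is of the moment at which its call begins: read the wrist's pose just before it. camera_info takes no time and is no camera call.
A pose or a line that the arm cannot do raises MotionError and nothing moves.
- job_done(): hands the job in; it is judged then, once.
Readings, each from a call of its own:
- get_time(): time.
- get_joint_pos(): joint angles.
- get_qvel(): joint speeds.
- get_effort(): joint torques, N m.
- get_tcp_pos(): TCP position.
- get_ee_rot(): TCP orientation.
- get_ft_force(): force on the tool from outside, world axes, zero at the start.
- get_ft_torque(): the same for the moment, N m.
- get_grip_width(): opening from 0.0 (shut) to 1.0 (fully open).
- get_finger_force(): force on a finger pad.
Only numpy, scipy, OpenCV 4.12 (cv2) and the standard library are available. Lean on these libraries where they do the work, as an engineer would, in place of code of your own. Each camera call takes 0.05 s, during which the arm holds its last target. There are 200 camera calls.

## Working session

There is one attempt and no reset: what is moved stays moved. The work goes in short steps, each a Python script; the robot and the scene stay as the last script left them, time stands still between calls to the robot, and variables do not carry over. Pictures are saved under pics/ and viewed, at most 17 in all, crops included, and the job is handed in when it is done.

```bash
ls; mkdir -p pics; python3 - <<'E'
from station import *
import cv2,numpy as np
for n in ("top","side"):
    im=read_camera(n); cv2.imwrite(f"pics/{n}0.png",im[:,:,::-1]); i=camera_info(n); print(n,{k:(np.round(v,4).tolist() if not isinstance(v,str) else v) for k,v in i.items()})
print(camera_info("wrist"),get_time(),get_ee_rot())
E
```

```text
pics
top {'intrinsics': [[432.9588, 0.0, 279.8446], [0.0, 432.9588, 204.8736], [0.0, 0.0, 1.0]], 'T': [[-0.0051, 0.985, -0.1724, 0.3443], [-1.0, -0.0057, -0.0033, -0.0404], [-0.0042, 0.1724, 0.985, 1.2587], [0.0, 0.0, 0.0, 1.0]]}
side {'intrinsics': [[438.2797, 0.0, 280.4523], [0.0, 438.2797, 212.1043], [0.0, 0.0, 1.0]], 'T': [[-0.6732, 0.4461, -0.5898, -0.3225], [-0.7392, -0.3833, 0.5538, 0.7493], [0.021, 0.8088, 0.5877, 0.9952], [0.0, 0.0, 0.0, 1.0]]}
{'intrinsics': array([[329.24659317,   0.        , 279.35217325],
       [  0.        , 329.24659317, 207.7146822 ],
       [  0.        ,   0.        ,   1.        ]]), 'tool_from_camera': array([[-9.27099565e-04,  9.69548112e-01,  2.44899160e-01,
         6.53550542e-02],
       [ 9.99999479e-01,  1.00327163e-03, -1.86284979e-04,
        -1.08090640e-04],
       [-4.26312629e-04,  2.44898859e-01, -9.69548538e-01,
        -1.64225682e-01],
       [ 0.00000000e+00,  0.00000000e+00,  0.00000000e+00,
         1.00000000e+00]])} 0.1 [-6.82605955e-04  9.88334510e-01  1.52297153e-01 -9.08879161e-05]
```

View pics/top0.png

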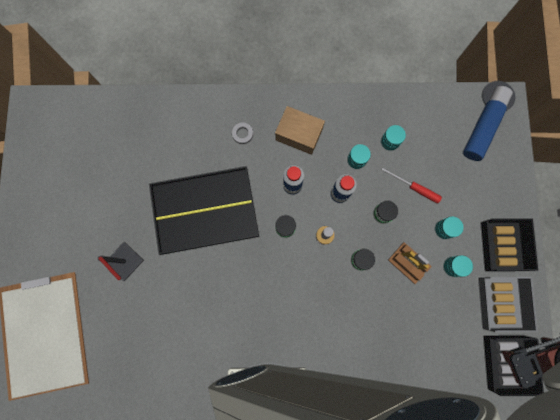

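View pics/side0.png

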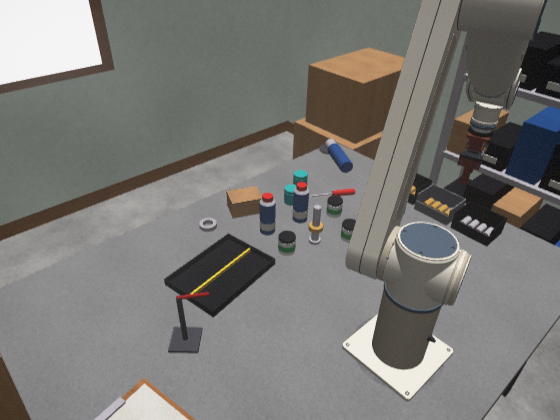

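The top view shows the cans at (293,178) and (346,187), the spindle at (326,235), and black-lidded jars at (286,226), (387,211) and (364,260). The tag and its holder are at (410,262), the tote at (205,210), and the stand at (125,262) with a red peg from (100,258) to (118,277).

Possible mix-ups:
- **Jars:** turquoise ones at (394,136), (360,155), (452,227) and (460,266).
- **Cans:** the big lying blue flask at (488,125).
- **Tag:** the brass goods in the trays on the right at (505,245).

I choose the black-lidded jars, the red-capped cans, and the tag in the wooden holder.

```bash
cat > h.py <<'E'
from station import *
import cv2,numpy as np
from scipy.spatial.transform import Rotation as R
def down(yaw):  # tool z down, tool x along world yaw
    q=R.from_matrix(np.array([[np.cos(yaw),np.sin(yaw),0],[np.sin(yaw),-np.cos(yaw),0],[0,0,-1]])).as_quat()
    return [q[3],q[0],q[1],q[2]]
def wristT():
    T=np.eye(4); q=get_ee_rot(); T[:3,:3]=R.from_quat([q[1],q[2],q[3],q[0]]).as_matrix(); T[:3,3]=get_tcp_pos()
    return T@camera_info("wrist")["tool_from_camera"]
def ray(n,u,v,T=None):
    i=camera_info(n); K=i["intrinsics"]; T=i["T"] if T is None else T
    return T[:3,3],T[:3,:3]@np.array([(u-K[0,2])/K[0,0],-(v-K[1,2])/K[1,1],-1])
def onz(n,u,v,z,T=None):
    o,d=ray(n,u,v,T); return o+d*(z-o[2])/d[2]
def tri(r1,r2):
    (o1,d1),(o2,d2)=r1,r2
    s=np.linalg.lstsq(np.c_[d1,-d2],o2-o1,rcond=None)[0]
    a,b=o1+s[0]*d1,o2+s[1]*d2; return (a+b)/2,np.linalg.norm(a-b)
def blobs(mask,amin,amax=1e9):
    n,l,s,c=cv2.connectedComponentsWithStats(mask.astype(np.uint8))
    return [(c[i],s[i],l==i) for i in range(1,n) if amin<=s[i,4]<=amax]
def hsv(im): return cv2.cvtColor(im,cv2.COLOR_RGB2HSV)
E
python3 - <<'E'
from h import *
im=cv2.imread("pics/top0.png")[:,:,::-1].copy(); H=hsv(im); h,s,v=[H[...,k].astype(int) for k in range(3)]
red=((h<8)|(h>172))&(s>150)&(v>90)
for c,st,m in blobs(red,30): print("red",c.round(1),st,onz("top",*c,0.155)[:2].round(4))
bl=(v<60); bl[:100]=0
for c,st,m in blobs(bl,150,1500): print("black",c.round(1),st,onz("top",*c,0.066)[:2].round(4))
ye=(h>18)&(h<35)&(s>140)&(v>110)
for c,st,m in blobs(ye,25):
    (cx,cy),(w,hh),a=cv2.minAreaRect(np.argwhere(m)[:,::-1].astype(np.float32)); print("yel",c.round(1),st,(w,hh,a),onz("top",*c,0.017)[:2].round(4),onz("top",*c,0.073)[:2].round(4))
for p in ((156,217),(252,202)): print("rib end",onz("top",*p,.017)[:2])
for p in ((150,183),(247,168),(258,237),(161,254)): print("corner",onz("top",*p,.025)[:2])
crop=im[215:300,355:470]; a=cv2.resize(crop,None,fx=3.4,fy=3.4,interpolation=2)
b=cv2.resize(im[230:290,80:160],None,fx=4.8,fy=4.8,interpolation=2)
s0=cv2.imread("pics/side0.png"); c=cv2.resize(s0[280:360,150:230],None,fx=3.6,fy=3.6,interpolation=2); d=cv2.resize(s0[170:260,240:370],None,fx=3.1,fy=3.1,interpolation=2)
P=np.zeros((600,800,3),np.uint8)
for q,(y,x) in ((a[:,:,::-1],(0,0)),(b[:,:,::-1],(0,400)),(c,(300,0)),(d,(300,390))): 
    q=q[:600-y,:800-x]; P[y:y+q.shape[0],x:x+q.shape[1]]=q
cv2.imwrite("pics/mix.png",P)
E
```

```text
red [293.7 173.3] [288 167  13  14 140] [ 0.6214 -0.0734]
red [346.9 182.5] [340 176  14  14 144] [ 0.5957 -0.212 ]
red [425.8 192.3] [410 182  31  21 236] [ 0.5685 -0.4159]
red [109.5 268. ] [ 99 257  22  23  97] [0.3782 0.3947]
black [544.4 115.3] [528 100  32  32 930] [ 0.8119 -0.8033]
black [294.1 144.1] [276 134  37  20 199] [ 0.7299 -0.0781]
black [546.1 149.3] [532 138  28  25 563] [ 0.7097 -0.7971]
black [386.8 210. ] [376 201  21  21 232] [ 0.5368 -0.3346]
black [483.2 303.3] [479 278  10  52 276] [ 0.2817 -0.581 ]
black [525.1 305.6] [491 279  44  53 647] [ 0.275  -0.6926]
black [240.1 375.1] [215 365  51  20 349] [0.1014 0.0699]
yel [414.1 260.7] [409 257  10   9  37] (12.039640426635742, 3.1454918384552, 40.60129928588867) [ 0.3984 -0.4173] [ 0.396  -0.4003]
rib end [0.52809894 0.32315942]
rib end [0.57070084 0.0448598 ]
corner [0.62742424 0.3428203 ]
corner [0.67084932 0.05961299]
corner [0.46752519 0.02655654]
corner [0.42065589 0.30189825]
```

View pics/mix.png

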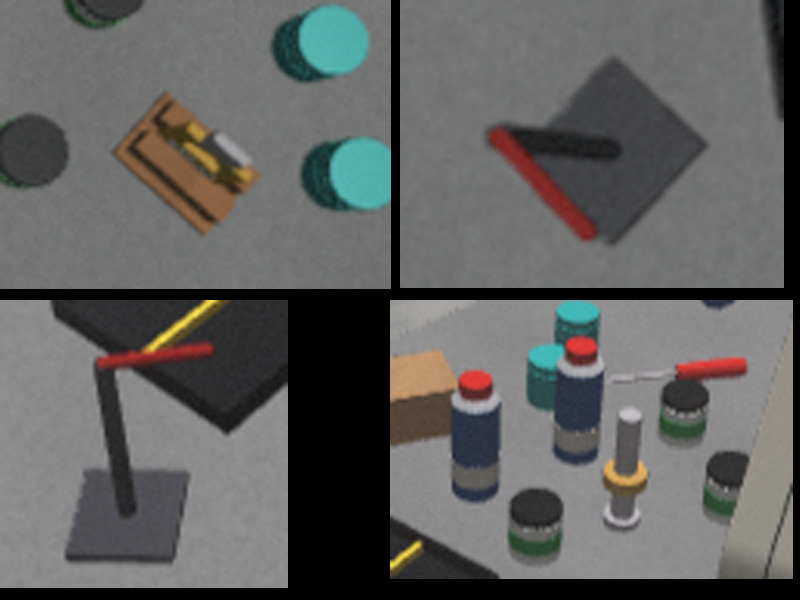

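The crops show clear black lids, the red-capped cans, the spindle, the stand's peg pointing down-right at about 45°, and the tag in the rear slot of its holder. Next I'll move above the cluster and measure there.

```bash
python3 - <<'E'
from h import *
for n,z,t,s in (("root",.170,(99.8,257.7),(178.6,297.2)),("tip",.185,(119.2,278.3),(208.9,293.9))):
    print(n,onz("top",*t,z),onz("side",*s,z),tri(ray("top",*t),ray("side",*s)))
p=get_tcp_pos(); movel([p[0],p[1],.36],v=.3)
for i,(x,y,yaw) in enumerate(((.42,-.2,0),)):
    move_pose([x,y,.40],down(yaw)); T=wristT(); im=read_camera("wrist"); np.save(f"T{i}.npy",T)
    cv2.imwrite(f"pics/w{i}.png",im[:,:,::-1]); print(get_joint_pos(),get_time(), get_ft_force())
E
```

```text
root [0.40327956 0.41468786 0.17      ] [0.40360527 0.41071734 0.17      ] (array([0.40228637, 0.41253191, 0.17281648]), np.float64(0.002440528625897159))
tip [0.35205389 0.35748014 0.185     ] [0.35050876 0.35455116 0.185     ] (array([0.35098233, 0.35591422, 0.18609214]), np.float64(0.0030405780492320116))
[-4.71271046e-01  5.78619080e-03  1.75161566e+00 -1.70607965e-04
  1.38468598e+00  1.10043379e+00] 2.4417 [ 0.22919223  0.14062087 -0.26136683]
```

View pics/w0.png

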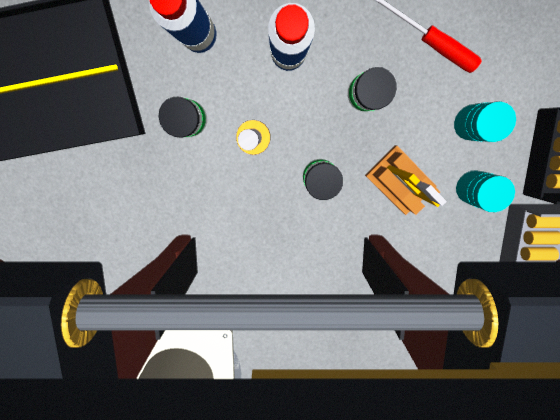

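Wrist view: jar lids at (180,117), (375,88) and (324,180), spindle at (250,137), can caps at (168,3) and (292,22), and the tag in its holder at (418,185). The turquoise ones stay out.

```bash
cat >> h.py <<'E'
def lids(im,cam,T=None,z=.066,amin=150,amax=3000):
    """black jar lids: roundish dark blobs -> list of (pixel, xy)"""
    H=hsv(im); h,s,v=[H[...,k].astype(int) for k in range(3)]; o=[]
    m=cv2.morphologyEx(((v<88)&(s<70)).astype(np.uint8),cv2.MORPH_OPEN,np.ones((5,5)))
    for c,st,b in blobs(m,amin,amax):
        if .7<st[2]/st[3]<1.4 and st[4]/(st[2]*st[3])>.68: o.append((c.round(0),st[4],onz(cam,c[0],c[1],z,T)[:2].round(4)))
    return o
E
python3 - <<'E'
from h import *
im=cv2.imread("pics/w0.png")[:,:,::-1].copy();T=np.load("T0.npy"); H=hsv(im); h,s,v=[H[...,k].astype(int) for k in range(3)]
for l in lids(im,"wrist",T): print("lid w",l)
t=cv2.imread("pics/top0.png")[:,:,::-1].copy()
for l in lids(t,"top"): print("lid t",l)
red=((h<8)|(h>172))&(s>150)&(v>90)
for c,st,m in blobs(red[:110],100): print("red",c,st,onz("wrist",*c,.155,T))
w=(v>190)&(s<60); w[:, :230]=0; w[:,280:]=0;w[165:]=0;w[:110]=0
for c,st,m in blobs(w,50): print("spindle top",c,st,onz("wrist",*c,.150,T))
ye=(h>18)&(h<35)&(s>140)&(v>110)
for c,st,m in blobs(ye[:240],40): print("yel",c.round(1),st,onz("wrist",*c,.073,T),onz("wrist",st[0]+st[2]/2-.5,st[1]+st[3]/2-.5,.073,T),cv2.minAreaRect(np.argwhere(m)[:,::-1].astype(np.float32)))
tab=(v>170)&(s<60); tab[:160]=0; tab[210:]=0; tab[:,:380]=0;tab[:,450:]=0
for c,st,m in blobs(tab,20): print("tab",c,st,cv2.minAreaRect(np.argwhere(m)[:,::-1].astype(np.float32)),onz("wrist",*c,.146,T))
cv2.imwrite("pics/tagc.png",cv2.resize(im[135:225,355:455,::-1],None,fx=6,fy=6,interpolation=2))
E
```

```text
lid w (array([179., 117.]), np.int32(1284), array([ 0.4965, -0.0543]))
lid w (array([323., 184.]), np.int32(880), array([ 0.3968, -0.2685]))
lid t (array([386., 211.]), np.int32(375), array([ 0.5348, -0.3329]))
lid t (array([285., 225.]), np.int32(350), array([ 0.4955, -0.0512]))
lid t (array([363., 259.]), np.int32(380), array([ 0.4015, -0.2644]))
red [168.80679406   6.492569  ] [150   0  36  18 471] [ 0.61234896 -0.07852329  0.155     ]
red [291.53830228  22.92960663] [275   5  33  38 966] [ 0.59570447 -0.2147921   0.155     ]
red [451.81228669  49.39505119] [ 422   26   60   47 1172] [ 0.56816385 -0.39807051  0.155     ]
spindle top [253.70774831 138.04784191] [ 230  110   50   55 1923] [ 0.46914628 -0.16938863  0.15      ]
yel [58.5 77.9] [  0  64 118  29 705] [0.54887699 0.10768785 0.073     ] [0.54870586 0.10768353 0.073     ] ((58.28846740722656, 77.94230651855469), (5.88348388671875, 119.82696533203125), 78.69007110595703)
yel [256.3 134.9] [237 120  33  35 478] [ 0.47063905 -0.16743016  0.073     ] [ 0.46762354 -0.16254089  0.073     ] ((253.0, 137.0), (34.0, 32.0), 90.0)
ye
[... 223 characters left out ...]
553 174   7  14  65] [ 0.40244172 -0.61941156  0.073     ] [ 0.40285412 -0.61775037  0.073     ] ((556.0, 180.5), (13.0, 6.0), 90.0)
yel [546.8 221.9] [533 215  27  13 280] [ 0.33779702 -0.61677118  0.073     ] [ 0.33925815 -0.61522754  0.073     ] ((546.0, 221.0), (12.0, 26.0), 90.0)
yel [545.6 235.4] [531 232  29   8 222] [ 0.3156027  -0.61928528  0.073     ] [ 0.31549966 -0.61834257  0.073     ] ((545.0, 235.5), (7.0, 28.0), 90.0)
tab [436.75109938 181.73262973] [ 412  160   38   50 1137] ((430.5, 184.5), (49.0, 37.0), 90.0) [ 0.41375153 -0.4029347   0.146     ]
tab [385.88648649 203.04864865] [380 191  18  19 185] ((388.5, 200.0), (18.0, 17.0), 90.0) [ 0.38571923 -0.33982223  0.146     ]
```

View pics/tagc.png

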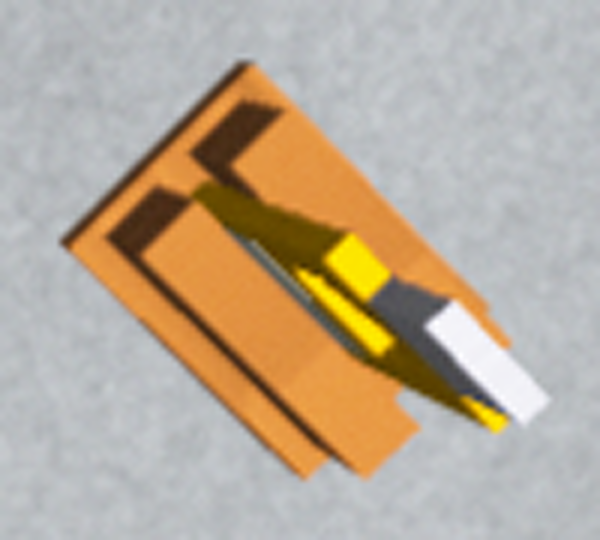

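The crop shows the tag's tab top centred at about (436,195) with its long axis at 45° down-right. Spindle first: hover and take one close look.

```bash
python3 - <<'E'
from h import *
T=np.load("T0.npy"); print(onz("wrist",248,140,.15,T)[:2])
yaw=.152+np.pi/2
move_pose([.468,-.165-.03,.27],down(yaw)); T=wristT(); im=read_camera("wrist"); np.save("T1.npy",T)
cv2.imwrite("pics/w1.png",im[:,:,::-1]); print(get_joint_pos().round(2),get_time())
i=np.linalg.inv(T)@np.array([.468,-.165,.15,1]); print("expect",279.35+329.2*i[0]/-i[2],207.7+329.2*i[1]/i[2])
E
```

```text
[ 0.46680067 -0.16230618]
[-0.42  0.19  1.84 -0.    1.11 -0.57] 3.975
expect 285.8084897832779 167.8543815086181
```

View pics/w1.png

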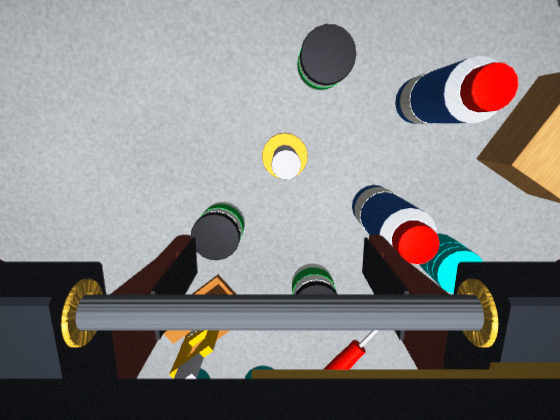

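The shaft top is at (286,165), matching the estimate. Picking the spindle and placing it.

```bash
cat >> h.py <<'E'
TC=np.array([.549,.184]); TY=.152
def tote(x,y): return TC+np.array([np.cos(TY)*x-np.sin(TY)*y,np.sin(TY)*x+np.cos(TY)*y])
def pick(xy,h,yaw,zt,grip=0.0):
    q=down(yaw); move_pose([*xy,zt],q); movel([*xy,h],v=.15); command_gripper(grip); wait(.2)
    print("width mm",88*get_grip_width(),"force",get_finger_force(),"t",get_time())
    movel([*xy,zt],v=.2)
def place(xy,h,yaw,zt,zlift):
    move_pose([*xy,zt],down(yaw)); movel([*xy,h+.02],v=.2)
    hit=movel([*xy,h-.006],v=.03,until_force=6); z=get_tcp_pos()[2]; print("landed",hit,z-h,get_tcp_pos()[:2].round(4))
    wait(.2); command_gripper(1.0); wait(.2); movel([*xy,zlift],v=.2); print("t",get_time())
E
python3 - <<'E'
from h import *
yaw=TY+np.pi/2
pick([.468,-.163],.096,yaw,.285)
print("held",88*get_grip_width(),get_ft_force())
place(tote(.052,.09),.101,yaw,.285,.285)
T=wristT(); im=read_camera("wrist"); cv2.imwrite("pics/w2.png",im[:,:,::-1]); np.save("T2.npy",T)
E
```

```text
width mm 25.34688494605167 force 29.99192386865616 t 6.825
held 25.922637631142955 [-1.1596961   0.43408013 -5.29380786]
landed True -0.0004157069780986178 [0.5867 0.2808]
t 13.7583
```

View pics/w2.png

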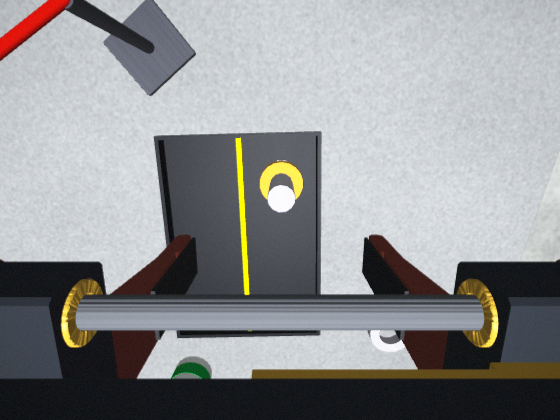

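The spindle stands upright in the back row at (281,190), beyond the rib. I'll refine the tote pose from its corners and then do both cans.

```bash
python3 - <<'E'
from h import *
T=np.load("T2.npy"); P=[onz("wrist",*p,.025,T)[:2] for p in ((155,135),(178,337),(320,334),(320,132))]
r=[onz("wrist",*p,.017,T)[:2] for p in ((238,138),(247,295))]; print(np.round(P,4),np.mean(P,0),np.round(r,4))
for a,b in ((P[0],P[1]),(P[3],P[2]),(r[0],r[1])): d=a-b; print("yaw",np.arctan2(-d[0],d[1]),np.linalg.norm(d))
T=np.load("T1.npy"); print([onz("wrist",*p,.155,T)[:2].round(4) for p in ((492,87),(417,242))], onz("wrist",328,53,.066,T))
E
```

```text
[[0.421  0.3091]
 [0.4716 0.0225]
 [0.6774 0.0597]
 [0.6252 0.344 ]] [0.54881326 0.18382942] [[0.5237 0.3207]
 [0.5633 0.1015]]
yaw 0.17456301754647904 0.291092252843463
yaw 0.18150702647679642 0.2890296963303661
yaw 0.17868859183397884 0.2227372000981627
[array([ 0.6212, -0.0757]), array([ 0.5947, -0.2127])] [ 0.49602487 -0.05170937  0.066     ]
```

```bash
sed -i 's/^TC=.*/TC=np.array([.5488,.1838]); TY=.178/' h.py; python3 - <<'E'
from h import *
yaw=TY+np.pi/2
for xy,s in (([.621,-.0755],0.),([.595,-.2127],-.09)):
    pick(xy,.091,yaw,.285); print("held",88*get_grip_width(),get_ft_force())
    place(tote(.052,s),.096,yaw,.285,.285)
move_pose([*tote(-.07,-.25),.40],down(yaw))
T=wristT(); im=read_camera("wrist"); cv2.imwrite("pics/w3.png",im[:,:,::-1]); np.save("T3.npy",T)
t=read_camera("top"); cv2.imwrite("pics/top3.png",t[:,:,::-1])
for l in lids(im,"wrist",T): print("lid w",l)
for l in lids(t,"top"): print("lid t",l)
E
```

```text
width mm 55.62713689907112 force 29.904597401618958 t 17.3917
held 55.79446381883166 [ 0.10114605 -0.19384372 -3.50463762]
landed True -0.00028318190764908824 [0.6007 0.1931]
t 23.3917
width mm 55.80656595224444 force 29.939500987529755 t 27.1333
held 55.898035284305266 [-0.46781905 -0.07598953 -3.41185057]
landed True -0.0002039724119817926 [0.6165 0.1045]
t 33.2917
lid t (array([387., 211.]), np.int32(379), array([ 0.5352, -0.3337]))
lid t (array([364., 259.]), np.int32(389), array([ 0.4017, -0.2645]))
lid t (array([192., 413.]), np.int32(231), array([0.0099, 0.1937]))
```

View pics/w3.png

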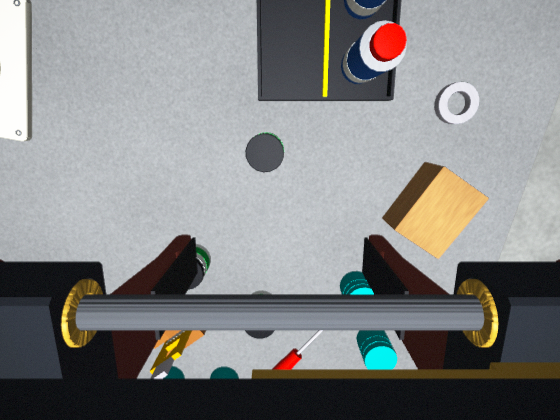

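View pics/top3.png

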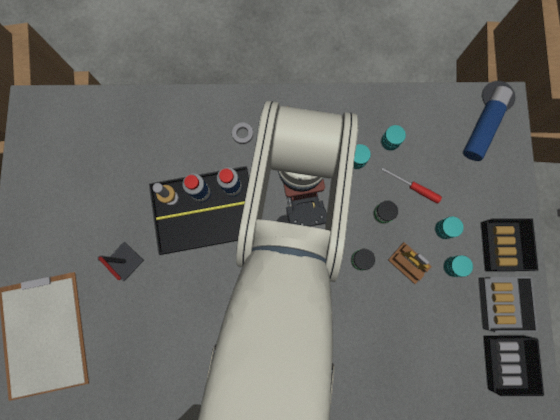

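Both views show all three tall pieces upright in the back row. Jar 1 is at wrist pixel (265,153). Now the jars, with each position re-measured before its pick.

```bash
sed -i 's/def place(xy,h,yaw,zt,zlift)/def place(xy,h,yaw,zt,zlift,op=1.0)/; s/command_gripper(1.0); wait(.2); movel/command_gripper(op); wait(.2); movel/' h.py; python3 - <<'E'
from h import *
T=np.load("T3.npy"); j=onz("wrist",265,152.5,.066,T)[:2]; print(j)
yp=TY+np.pi
for p in (tote(-.055,.09),tote(-.055,-.09)): print(inverse_kinematics([*p,.033],down(yp)),inverse_kinematics([*p,.033],down(TY)))
pick(j,.028,yp,.25); print("held",88*get_grip_width(),get_ft_force())
place(tote(-.055,.09),.033,yp,.25,.25,.83)
command_gripper(1.0)
# look at remaining jars, camera side facing +y
move_pose([.43,-.36,.36],down(TY+np.pi/2))
T=wristT(); im=read_camera("wrist"); cv2.imwrite("pics/w4.png",im[:,:,::-1]); np.save("T4.npy",T)
t=read_camera("top"); cv2.imwrite("pics/top4.png",t[:,:,::-1])
for l in lids(im,"wrist",T): print("lid w",l)
for l in lids(t,"top"): print("lid t",l)
E
```

```text
[ 0.49693267 -0.05249122]
[ 4.79983220e-01  5.99234786e-01  1.90028110e+00 -4.44089210e-16
  6.42076765e-01 -1.26881311e+00] [ 4.79983220e-01  5.99234786e-01  1.90028110e+00 -4.44089210e-16
  6.42076765e-01  1.87277955e+00]
[ 1.42890342e-01  5.73225850e-01  1.96307176e+00 -4.44089210e-16
  6.05295042e-01 -1.60590599e+00] [ 1.42890342e-01  5.73225850e-01  1.96307176e+00 -4.44089210e-16
  6.05295042e-01  1.53568667e+00]
width mm 57.99143941784415 force 30.000730454921722 t 38.1
held 57.68114771009041 [ 0.26480501  0.15999813 -2.13199125]
landed True -0.00027276359139800227 [0.4787 0.2626]
t 44.45
lid w (array([357., 172.]), np.int32(1233), array([ 0.5361, -0.3381]))
lid t (array([386., 211.]), np.int32(376), array([ 0.5351, -0.3329]))
lid t (array([363., 259.]), np.int32(384), array([ 0.4014, -0.2642]))
```

View pics/w4.png

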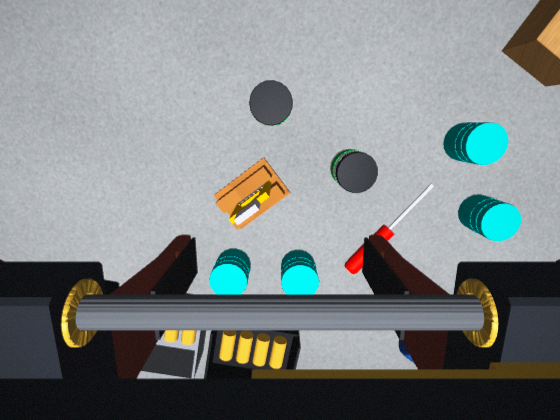

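View pics/top4.png

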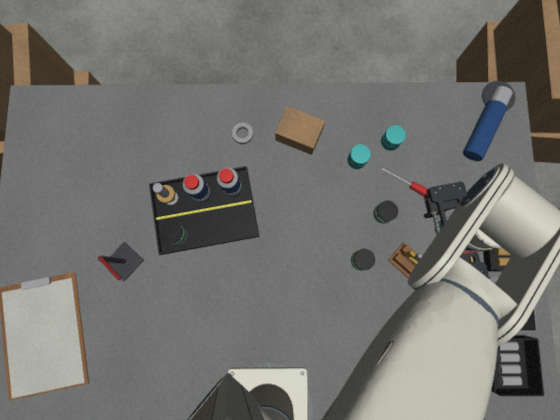

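Jar 1 is in the front row. Jar 2 is at (357,172) and jar 3 at (271,102) in the wrist view, neither disturbed. Pick both.

```bash
python3 - <<'E'
from h import *
T=np.load("T4.npy"); j=onz("wrist",271,102,.066,T)[:2]; print(j)
yp=TY+np.pi
pick((j+[.4014,-.2642])/2,.028,TY+np.pi/2,.25); print("held",88*get_grip_width(),get_ft_force())
place(tote(-.055,0),.033,yp,.25,.25,.83)
t=read_camera("top"); L=lids(t,"top"); print(L)
j2=[l[2] for l in L if l[2][1]<0 and np.hypot(*(l[2]-[.535,-.334]))<.1]
j2=(j2[0]+[0.0005,-.0015]); print(j2)
command_gripper(1.0)
pick(j2,.028,TY+np.pi,.25); print("held",88*get_grip_width(),get_ft_force())
place(tote(-.055,-.09),.033,yp,.25,.25,.83); command_gripper(1.0)
# above the tag, tool y along tag normal
move_pose([.36,-.45,.34],down(np.pi/4))
T=wristT(); im=read_camera("wrist"); cv2.imwrite("pics/w5.png",im[:,:,::-1]); np.save("T5.npy",T); print(get_joint_pos())
t=read_camera("top"); cv2.imwrite("pics/top5.png",t[:,:,::-1])
E
```

```text
[ 0.4013036  -0.26754616]
width mm 57.45872310752881 force 30.000719279050827 t 50.3333
held 58.026757499648895 [-0.31136728  0.32927722 -2.08438886]
landed True -0.00030373798377305444 [0.4946 0.1741]
t 57.1333
[(array([387., 211.]), np.int32(374), array([ 0.5348, -0.3337]))]
[ 0.5353 -0.3352]
width mm 57.635782446520324 force 30.000578463077545 t 61.9083
held 57.85162695226681 [-0.33189376  0.3060954  -3.54844482]
landed True -7.765348463214389e-05 [0.5105 0.0855]
t 68.6083
[-9.15328452e-01  2.37225880e-01  1.61755240e+00  1.67273139e-04
  1.28713757e+00 -1.31645453e-01]
```

View pics/w5.png

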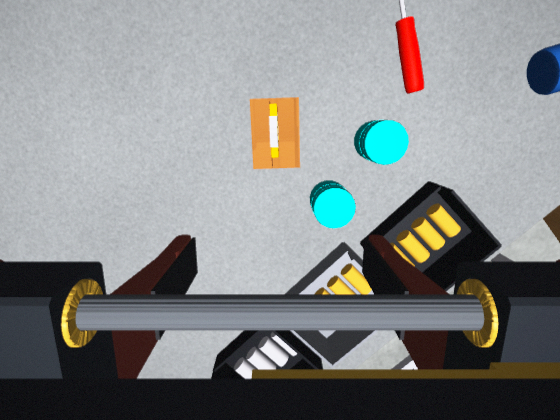

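View pics/top5.png

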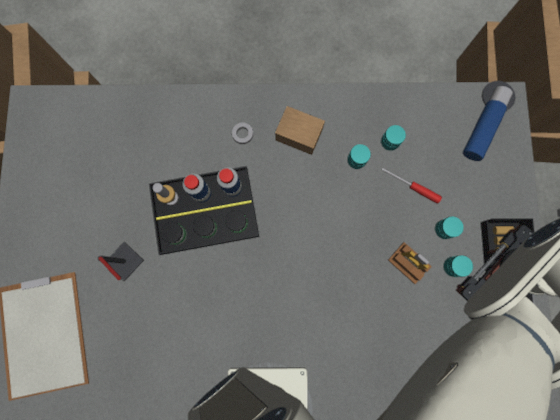

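All three jars are in the front row. The tag's tab top is at (274,133), aligned with the tool. Grip it, then look at the peg with the tag in hand.

```bash
python3 - <<'E'
from h import *
T=np.load("T5.npy"); im=cv2.imread("pics/w5.png")[:,:,::-1].copy(); H=hsv(im); h,s,v=[H[...,k].astype(int) for k in range(3)]
w=(v>185)&(s<50); w[:112]=0;w[160:]=0;w[:,:262]=0;w[:,:]&=False if 0 else w; w[:,287:]=0
b=max(blobs(w,20),key=lambda b:b[1][4]); c=b[0]; print(c,b[1]); t=onz("wrist",*c,.146,T); print("tab",t)
e=[onz("wrist",*p,.114,T)[:2] for p in ((273,107),(274.5,152))]; d=e[0]-e[1]; y=np.arctan2(d[1],d[0]); print("tagyaw",np.degrees(y),np.linalg.norm(d),np.mean(e,0))
q=down(np.pi/4)
move_pose([t[0],t[1],.25],q); movel([t[0],t[1],.115],v=.12); command_gripper(0.0); wait(.2)
print("w",88*get_grip_width(),get_finger_force(),get_ft_force())
movel([t[0],t[1],.36],v=.15)
ys=np.radians(137.8); m=np.array([.377,.385]); p=m-.10*np.array([np.cos(ys),np.sin(ys)])
move_pose([*p,.36],down(ys)); T=wristT(); im=read_camera("wrist"); cv2.imwrite("pics/w6.png",im[:,:,::-1]); np.save("T6.npy",T); print(88*get_grip_width(),get_time(),get_joint_pos())
E
```

```text
[273.05042017 131.06302521] [269 116   9  31 238]
tab [ 0.39688092 -0.40264288  0.146     ]
tagyaw 46.7531690787704 0.050511806545242316 [ 0.39757314 -0.4022762 ]
w 7.827629620648872 29.999475181102753 [ 0.61340593  0.19383538 -0.03424388]
7.840785991772407 78.775 [ 5.90937407e-01  1.81612546e-01  1.64264268e+00 -1.85954686e-04
  1.31736528e+00 -2.42022084e-01]
```

View pics/w6.png

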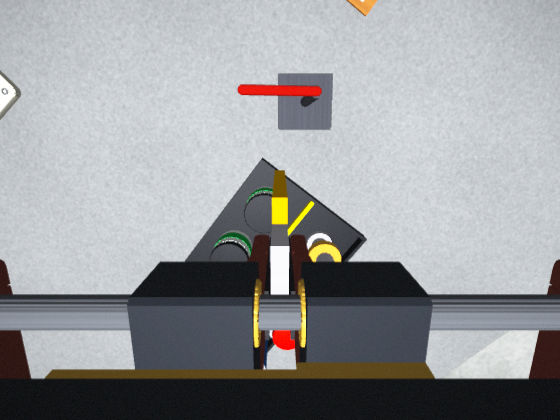

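The tag is held upright at (280,210). The peg runs from the tip at (241,90) to the root at (318,91).

```bash
python3 - <<'E'
from h import *
T=np.load("T6.npy"); tip=onz("wrist",240.5,89.8,.185,T); root=onz("wrist",318,91,.170,T)
tip[:2]=(tip[:2]*2+[.351,.356])/3; root[:2]=(root[:2]*2+[.4025,.4125])/3
d=root-tip; print(tip,root,np.linalg.norm(d)); yaw=np.arctan2(d[1],d[0]); print(np.degrees(yaw))
u=d/np.linalg.norm(d[:2]); q=down(yaw+np.pi/2); off=np.array([0,0,.030])
np.save("peg.npy",[tip,root])
a=tip-.04*u; a[2]=.185; a+=off; move_pose([a[0],a[1],.36],q); movel(list(a),v=.15)
T=wristT(); im=read_camera("wrist"); s=read_camera("side"); t=read_camera("top")
P=np.zeros((500,800,3),np.uint8); P[:300,:400]=cv2.resize(im,(400,300)); P[:400,400:]=cv2.resize(s[240:340,140:240],(400,400),interpolation=2); P[300:,:400]=cv2.resize(t[240:300,60:180],(400,200),interpolation=2)
cv2.imwrite("pics/w7.png",P[:,:,::-1]); print(a,get_tcp_pos())
E
```

```text
[0.35129614 0.35577633 0.185     ] [0.40298261 0.41279568 0.17      ] 0.07840725068770694
47.80856348046675
[0.32443175 0.32614013 0.215     ] [0.32489199 0.3265304  0.21581326]
```

View pics/w7.png

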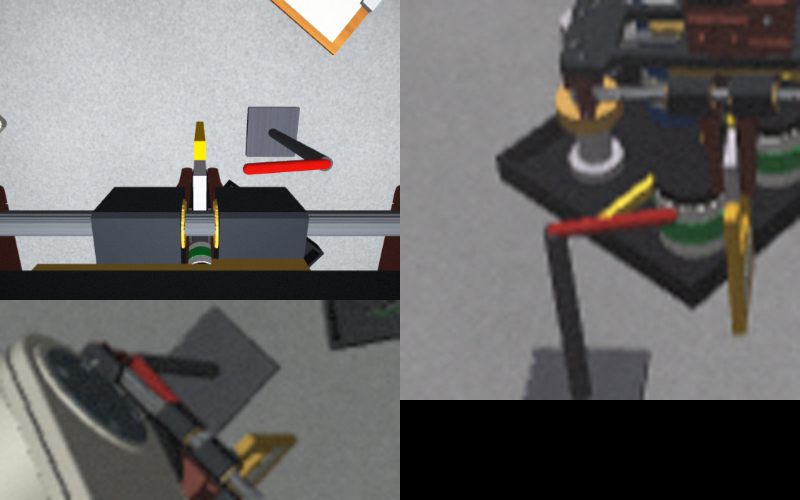

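The tag is in front of the peg tip, and the side view shows the eye at peg height. Advance along the peg with a force guard, then lower and let go.

```bash
python3 - <<'E'
from h import *
tip,root=np.load("peg.npy"); d=root-tip; u=d/np.linalg.norm(d[:2]); off=np.array([0,0,.030])
q=get_ee_rot()
b=tip+off; hit=movel(list(b),v=.06,until_force=5); print(hit,get_tcp_pos()-b)
if not hit:
    e=tip+.045*u+off; hit=movel(list(e),v=.06,until_force=5); print(hit,get_tcp_pos()-e)
    if not hit:
        f=e-[0,0,.02]; hit=movel(list(f),v=.02,until_force=2.5); print("down",hit,get_tcp_pos()-e,get_ft_force())
s=read_camera("side"); cv2.imwrite("pics/s8.png",cv2.resize(s[240:340,140:240],(500,500),interpolation=2)[:,:,::-1]); print(get_time())
E
```

```text
False [-0.00026264 -0.00025384 -0.0002579 ]
False [-0.00025173 -0.00023215 -0.00013675]
down True [ 0.00030848 -0.00024203 -0.01022174] [ 2.27590458 -0.56585126 -0.14332746]
82.9917
```

View pics/s8.png

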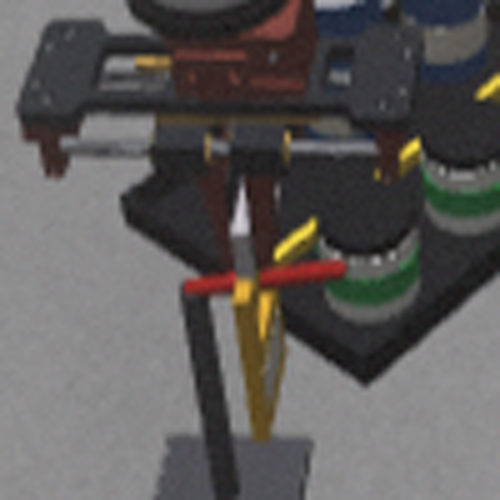

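The peg goes through the eye and contact came 10 mm down, as expected. Release and back off upward.

```bash
python3 - <<'E'
from h import *
p=get_tcp_pos(); movel([p[0],p[1],p[2]-.001],v=.02,until_force=4)
command_gripper(.35); wait(.5); p=get_tcp_pos(); print(get_ft_force())
movel([p[0],p[1],p[2]+.06],v=.06); movel([p[0],p[1],.36],v=.2); move_pose([.30,-.25,.42],down(np.pi/4)); wait(.5)
s=read_camera("side");t=read_camera("top"); print(get_time())
P=np.zeros((600,800,3),np.uint8); P[:300,:400]=cv2.resize(t[60:360,80:480],(400,300)); P[:300,400:]=cv2.resize(t[150:270,90:250],(400,300),interpolation=2)
P[300:,:400]=cv2.resize(s[280:355,150:250],(400,300),interpolation=2); P[300:,400:]=cv2.resize(s[210:330,150:310],(400,300),interpolation=2)
cv2.imwrite("pics/end.png",P[:,:,::-1])
E
```

```text
[0.3979582  0.35829561 0.61776473]
89.0417
```

View pics/end.png

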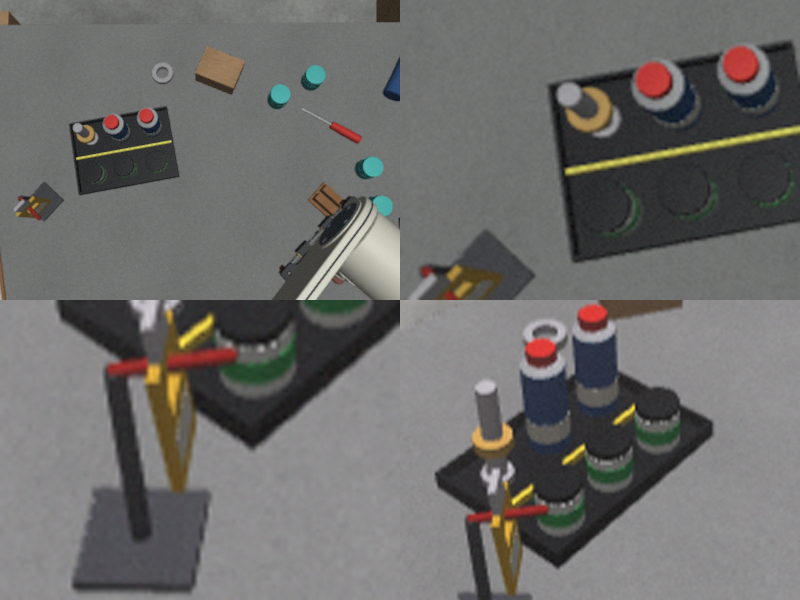

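The final views show three tall pieces upright in the back row, three jars upright in the front row, the tag hanging free on the peg, and the bystanders untouched.

```bash
python3 -c "
from station import *
print(job_done(),get_time())"
```

```text
the job is handed in; nothing more can be done
the job is handed in; nothing more can be done
```

The job is handed in: the spindle and both cans stand in the tote's back row, the three jars were then stood in the front row, the tag hangs free on the red peg, and the carton, bearing and screwdriver were not touched (about 89 s of the 208 s allowed).

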